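# Flask up four wax trees for casting

### The job

Take the four steel casting flasks out of their tray and lower each over the wax tree on the rubber base made for its size (smallest flask on the smallest base, and so on), so that it stands upright and fully down inside the base's rim. Set them down gently rather than dropping them, and leave the tin and the jar that stand in the two rows where they are.

Things in the scene. Friction and masses are not known exactly. Their poses are not given: they have to be found in the camera images.
- flask_s: casting flask, the smallest of four: plain stainless steel tube open at both ends, outside diameter 34 mm, height 50 mm, wall 2.5 mm; loose, stands upright in the row in the shallow wooden tray (tray floor 4 mm above the bench, low partitions reach 13 mm above the bench). Origin: centre of its lower end, z along the tube
- flask_m: casting flask, the second smallest of four: plain stainless steel tube open at both ends, outside diameter 44 mm, height 56 mm, wall 2.5 mm; loose, stands upright in the row in the shallow wooden tray (tray floor 4 mm above the bench, low partitions reach 13 mm above the bench). Origin: centre of its lower end, z along the tube
- flask_l: casting flask, the second largest of four: plain stainless steel tube open at both ends, outside diameter 54 mm, height 62 mm, wall 2.5 mm; loose, stands upright in the row in the shallow wooden tray (tray floor 4 mm above the bench, low partitions reach 13 mm above the bench). Origin: centre of its lower end, z along the tube
- flask_xl: casting flask, the largest of four: plain stainless steel tube open at both ends, outside diameter 64 mm, height 70 mm, wall 2.5 mm; loose, stands upright in the row in the shallow wooden tray (tray floor 4 mm above the bench, low partitions reach 13 mm above the bench). Origin: centre of its lower end, z along the tube
- base_s: the smallest of four black rubber sprue bases, for the 34 mm flask, fixed on the 8 mm white board. Round dish 59 mm across: floor (where the flask stands) 6 mm above its underside; rim top 14 mm above it, 43 mm wide inside at the floor, 48 at the top. In its middle a blue wax tree 12 mm across, top 44 mm above the underside. Origin: centre of the underside, z up
- base_m: the second smallest of four black rubber sprue bases, for the 44 mm flask, fixed on the 8 mm white board. Round dish 69 mm across: floor (where the flask stands) 6 mm above its underside; rim top 14 mm above it, 53 mm wide inside at the floor, 58 at the top. In its middle a blue wax tree 20 mm across, top 50 mm above the underside. Origin: centre of the underside, z up
- base_l: the second largest of four black rubber sprue bases, for the 54 mm flask, fixed on the 8 mm white board. Round dish 79 mm across: floor (where the flask stands) 6 mm above its underside; rim top 14 mm above it, 63 mm wide inside at the floor, 68 at the top. In its middle a blue wax tree 30 mm across, top 56 mm above the underside. Origin: centre of the underside, z up
- base_xl: the largest of four black rubber sprue bases, for the 64 mm flask, fixed on the 8 mm white board. Round dish 89 mm across: floor (where the flask stands) 6 mm above its underside; rim top 14 mm above it, 73 mm wide inside at the floor, 78 at the top. In its middle a blue wax tree 40 mm across, top 64 mm above the underside. Origin: centre of the underside, z up
- tin: bystander: closed round aluminium tin, 52 mm across, 22 mm high, loose, stands in the tray in the same row as the flasks. Origin: centre of its underside
- jar: bystander: small amber glass jar with white cap, 42 mm across, 48 mm high, loose, stands on the white board in the same row as the rubber bases. Origin: centre of its underside

How it is judged:
By the outcome, as a careful person would: the job done as asked, in the order asked, and still so for the second after the job is handed in, with the robot touching nothing.
It also fails if it takes over 90 s, if anything falls off the work surface, if the arm or the gripper's body presses on something with over 40 N, if the wrist force passes 120 N, or if a joint passes its speed limit or range.

### The arm

A 6-joint arm with a two-finger parallel gripper is mounted at the origin on the work surface. World frame = base frame: x ahead of the robot, y to its left, z up, the work surface at z = 0. Lengths are in m, angles in rad, forces in N, time in s.
With the tool pointing down it reaches from about 0.35 to 0.85 m from the base axis. Payload 8.1 kg.
Tool frame: the origin (TCP) lies at the very end of the fingers, on their centre line; the grasp point (between the pads) lies 19 mm behind it; z points along the fingers, y is the line along which they close (so a half turn about z gives the same grasp; the last joint's range is limited). The gripper opens to 93 mm and grips with 3 to 60 N. Pads are 15 mm wide; open, the fingers measure 128 mm over their backs; the gripper's body (75 mm by 188 mm) begins 65 mm behind the grasp point.
Start: joints at [1.126, 0.13, 1.488, -0, 1.523, -0.085], TCP at [0.211, 0.562, 0.219] pointing down, gripper open.
Joint ranges: [-2.96, 2.96], [-0.89, 2.26], [0.02, 2.5], [-1.34, 4.48], [0, 2.73], [-2.66, 2.66]. Speed limits (rad/s): [2.39, 2.39, 2.79, 3.14, 3.14, 3.14].

### API

Orientations are given as a rotation vector (axis times angle).
In Python, from plant import read_state, eyes, workorder gives the robot as it stands. The module is installed in compiled form; this text tells all that it offers.
- The arm moves only by the tool play_rows, never from a script. Its argument "targets" is one flat list of numbers, 4 for each row, row after row: the shift along the tool's x, y, z in cm, then the turn about the tool's z in degrees. In form: [dx, dy, dz, roll, dx, dy, dz, roll, ...]. A call has 1 to 8 rows; each row is the pose to reach, as a shift and turn from the pose commanded when the call began, along the tool's axes at that moment; what a row does not reach only later rows make up. A row lasts 1/12 s, in which the tool goes at most 41.7 mm and 7.16 degrees, less where a joint would pass 70% of its speed; a pose out of reach is approached as far as the arm can. A call with a gripper value outside its range is refused whole. "grip" is the finger opening in cm, from 0 to 9.3, set as the call begins (left out, the last holds). The fingers move at their own pace and stop on an object; "grip_force" is the grip in N (left out, the last holds). Time passes only in rows, so rows that repeat a pose let the fingers close. It gives the time, the measured TCP pose, the force, the opening and the grip force at its end, in the units of the state.
- read_state(): the state, without advancing time (a new reading comes with each control period).
- eyes.read_camera(name): name is "scene" or "top"; returns a dict with "image" (384x512x3 uint8, red, green, blue), "vfov" (degrees; the focal length in pixels is half the picture's height over the tangent of half this angle, whatever the lens; pixels are square), "cx", "cy" (the principal point, pixels), "cam_to_world" (4x4, takes a point from camera to world coordinates). Camera axes: x right, y up, looking along -z (the intrinsics and any distortion apply to the point x, -y, -z); pixel columns grow to the right and rows downward; lengths in m; the calibration is good to about 2 mm. A picture is of the moment at which its call begins. There is no depth.
- workorder.close_job(): hands the job in; it is judged then, once.
The state is a dict: "t": time; "q": joint angles; "dq": joint speeds; "joint_torque": joint torques, N m; "tool_pos": TCP position; "orientation": TCP orientation; "force": force on the tool from outside, world axes, zero at the start; "wrist_torque": the same for the moment, N m; "opening": finger opening in m; "gripper_force": force on a finger pad.
Only numpy, scipy, OpenCV 4.12 (cv2) and the standard library are available. Lean on these libraries where they do the work, as an engineer would, in place of code of your own. Each camera call takes 0.05 s, during which the arm holds its last target. There are 200 camera calls.

## Working session

There is one attempt and no reset: what is moved stays moved. The work goes in short steps, Python scripts to look and compute and a tool call to move; the robot and the scene stay as the last step left them, time stands still between calls to the robot, and variables do not carry over. Pictures are saved under pics/ and viewed, at most 14 in all, crops included, and the job is handed in when it is done.

Besides the shell and the picture viewer there is one more tool, called after "Request:" as a command line: name --argument value ..., lists and objects as JSON in quotes. play_rows: Moves the arm, as the interface text tells. Its arguments: {"type":"object","properties":{"targets":{"type":"array"},"grip":{"type":"number"},"grip_force":{"type":"number"}},"required":["targets"]}

```bash
mkdir -p pics; python3 - <<'E'
from plant import read_state, eyes
import cv2,numpy as np
for n in("top","scene"):
    c=eyes.read_camera(n); cv2.imwrite(f"pics/{n}0.png",c["image"][:,:,::-1])
    print(n,{k:(np.round(v,4).tolist() if k!="image" else 0) for k,v in c.items()})
print(read_state())
E
```

```text
top {'image': 0, 'vfov': 57.8942, 'cx': 259.5704, 'cy': 191.2416, 'cam_to_world': [[-0.0094, 0.996, -0.0885, 0.4736], [-0.9999, -0.0089, 0.0058, -0.0159], [0.005, 0.0886, 0.9961, 0.6892], [0.0, 0.0, 0.0, 1.0]]}
scene {'image': 0, 'vfov': 47.2601, 'cx': 257.511, 'cy': 189.3593, 'cam_to_world': [[0.6145, -0.6115, 0.4985, 0.9517], [0.7888, 0.4868, -0.3753, -0.2896], [-0.0132, 0.6238, 0.7815, 0.6743], [0.0, 0.0, 0.0, 1.0]]}
{'t': 0.1, 'q': array([ 1.12559910e+00,  1.31074486e-01,  1.48914414e+00,  4.32560083e-05,
        1.52303170e+00, -8.54123537e-02]), 'dq': array([ 1.57654945e-04,  2.50732446e-05, -3.01157955e-03,  1.13919318e-03,
       -1.25652844e-03,  8.61566328e-04]), 'joint_torque': array([ 1.71746331e-03, -5.61336851e+01, -4.93099523e+01,  7.71502079e-02,
        2.91191804e-02, -6.67263544e-05]), 'tool_pos': array([0.21099331, 0.56113113, 0.21771344]), 'orientation': array([-5.62023369e-01, -3.09042638e+00,  2.49459425e-03]), 'force': array([ 0.56582206, -0.15855136, -0.32456655]), 'wrist_torque': array([ 0.00783231,  0.01645764, -0.00146282]), 'gripper_force': 0.0, 'opening': 0.0930889314897311}
```

View pics/top0.png

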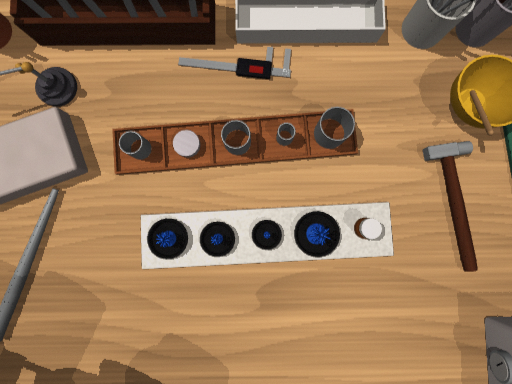

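View pics/scene0.png

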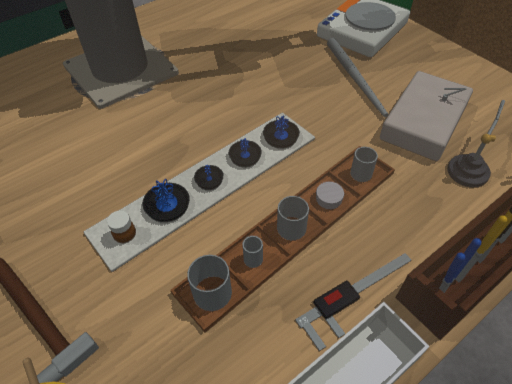

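```bash
python3 - <<'E'
import cv2
t=cv2.imread("pics/top0.png"); s=cv2.imread("pics/scene0.png")
cv2.imwrite("pics/c1.png",cv2.resize(t[100:280,108:368],None,fx=3,fy=3,interpolation=cv2.INTER_CUBIC))
cv2.imwrite("pics/c2.png",cv2.resize(s[110:330,80:400],None,fx=2.5,fy=2.5,interpolation=cv2.INTER_CUBIC))
E
```

```text
(no output)
```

View pics/c1.png

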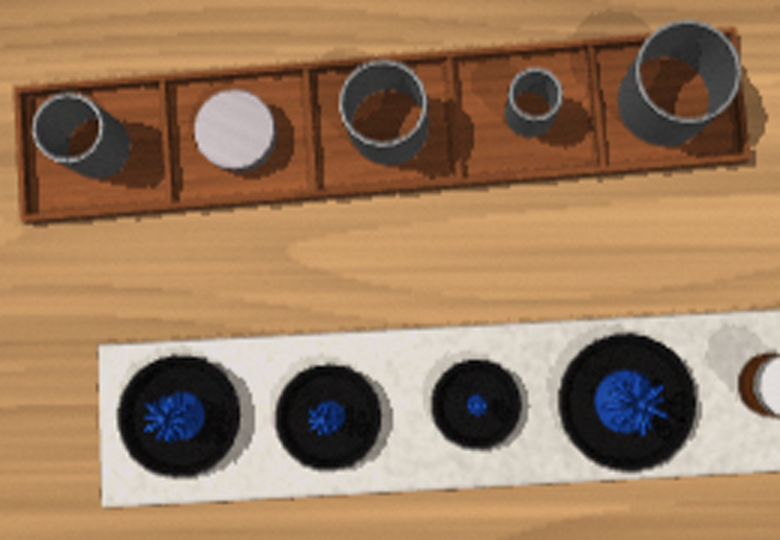

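View pics/c2.png

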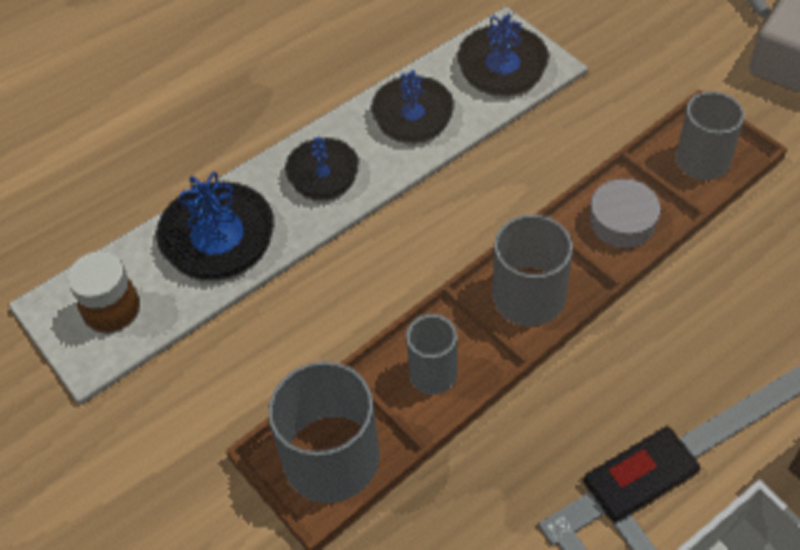

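```bash
cat > h.py <<'E'
import numpy as np
from scipy.optimize import least_squares
C={"top":(57.8942,259.5704,191.2416,[[-0.0094,0.996,-0.0885,0.4736],[-0.9999,-0.0089,0.0058,-0.0159],[0.005,0.0886,0.9961,0.6892]]),
"scene":(47.2601,257.511,189.3593,[[0.6145,-0.6115,0.4985,0.9517],[0.7888,0.4868,-0.3753,-0.2896],[-0.0132,0.6238,0.7815,0.6743]])}
def proj(n,P,k=0):
    v,cx,cy,M=C[n];M=np.array(M);f=192/np.tan(np.radians(v/2))
    p=(np.atleast_2d(P)-M[:,3])@M[:,:3]; u=np.c_[p[:,0],-p[:,1]]/-p[:,2:]
    u=u*(1+k*(u**2).sum(1,keepdims=True)); return u*f+[cx,cy]
a=np.linspace(0,2*np.pi,90)
def circ(x,y,d,zs): return np.vstack([np.c_[x+d/2*np.cos(a),y+d/2*np.sin(a),0*a+z] for z in zs])
def bbox(q): return np.r_[q.min(0),q.max(0)]
E
cat > fit.py <<'E'
from h import *
sz={"fs":(.034,[.054]),"fm":(.044,[.060]),"fl":(.054,[.066]),"fx":(.064,[.074]),"bs":(.059,[.008,.022]),"bm":(.069,[.008,.022]),"bl":(.079,[.008,.022]),"bx":(.089,[.008,.022])}
T=dict(fm=(33,93,103,162),fl=(340,61,427,146),fs=(509,69,561,121),fx=(636,21,740,125),bl=(118,355,240,477),bm=(275,364,381,470),bs=(431,359,524,450),bx=(560,333,696,471))
S=dict(fm=(686,93,742,132),fl=(494,216,571,282),fs=(407,315,457,357),fx=(271,363,373,451),bx=(157,180,273,279),bs=(286,137,359,200),bm=(372,74,454,142),bl=(457,23,549,97))
m={}
for k in sz:
    m["top",k]=(np.array(T[k])+.5)/3-.5+[108,100,108,100]; m["scene",k]=(np.array(S[k])+.5)/2.5-.5+[80,110,80,110]
K=list(sz)
def one(n,k,kk=0): 
    r=least_squares(lambda p:bbox(proj(n,circ(*p,*sz[k]),kk))-m[n,k],[.45,0]);return r.x,r.fun
for k in K:
    for n in C:
        x,f=one(n,k);print(k,n,x.round(4),f.round(1))
def res(p): return np.concatenate([bbox(proj(n,circ(*p[2+2*i:4+2*i],*sz[k]),p[j]))-m[n,k] for i,k in enumerate(K) for j,n in enumerate(C)])
r=least_squares(res,np.r_[0,0,np.tile([.45,0],8)]);print(r.x[:2],np.sqrt(np.mean(r.fun**2)))
for i,k in enumerate(K):print(k,r.x[2+2*i:4+2*i].round(4))
E
python3 fit.py
```

```text
fs top [ 0.6419 -0.07  ] [-0.4 -0.3  0.4  0.3]
fs scene [ 0.6416 -0.0688] [-0.3 -0.5  0.3  0.5]
fm top [0.6224 0.2173] [-0.3 -0.3  0.3  0.3]
fm scene [0.6207 0.2181] [-0.5 -0.7  0.5  0.6]
fl top [0.6343 0.0235] [-0.3 -0.3  0.3  0.3]
fl scene [0.6351 0.0231] [-0.4  0.4  0.4 -0.4]
fx top [ 0.6495 -0.161 ] [-0.3  0.1  0.3 -0.1]
fx scene [ 0.6492 -0.1587] [-0.6 -1.4  0.6  1.2]
bs top [ 0.45   -0.0329] [ 0.1 -0.4 -0.1  0.4]
bs scene [ 0.4465 -0.0287] [-0.7 -1.2  0.7  1.1]
bm top [0.4431 0.0626] [-0.7 -0.6  0.7  0.6]
bm scene [0.4386 0.0664] [-0.5 -1.   0.5  0.9]
bl top [0.4447 0.158 ] [-1.2 -0.6  1.2  0.6]
bl scene [0.4413 0.1601] [-0.2 -0.6  0.2  0.5]
bx top [ 0.4508 -0.1295] [-1.  -0.5  1.   0.4]
bx scene [ 0.4452 -0.1254] [-1.1 -1.4  1.2  1.1]
[-0.17379069 -0.44384948] 0.7389896398759573
fs [ 0.6425 -0.0699]
fm [0.6243 0.2248]
fl [0.6352 0.0235]
fx [ 0.6514 -0.1628]
bs [ 0.4484 -0.0314]
bm [0.4411 0.0643]
bl [0.4421 0.1612]
bx [ 0.4474 -0.1302]
```

```bash
cat > edge.py <<'E'
import cv2,numpy as np
from scipy.ndimage import map_coordinates
for n,L in {"top":[((142,268),(392,257)),((142,215),(392,203)),((117,173),(355,154)),((115,128),(350,110)),((238,43),(385,43))],
 "scene":[((90,233),(283,115)),((112,270),(315,139)),((175,290),(350,155)),((207,320),(393,172))]}.items():
    g=cv2.GaussianBlur(cv2.imread(f"pics/{n}0.png"),(0,0),1)[:,:,0 if n=="top" else 1].astype(float)
    for A,B in L:
        A,B=map(np.array,(A,B));d=(B-A)/np.linalg.norm(B-A);nn=np.array([-d[1],d[0]])
        t=np.linspace(.04,.96,150);o=np.linspace(-5,5,101)
        P=A+(B-A)*t[:,None];Q=P[:,None]+o[:,None]*nn
        G=abs(np.gradient(map_coordinates(g,[Q[...,1],Q[...,0]],order=1),axis=1))
        e=o[G.argmax(1)];s=2*t-1;w=np.ones(150,bool)
        for _ in range(6):
            c=np.polyfit(s[w],e[w],2);r=e-np.polyval(c,s);w=abs(r)<max(.4,2*r[w].std())
        print(n,A,B,"quad",c.round(2),"inl",w.sum(),"rms",r[w].std().round(2))
E
python3 edge.py
```

```text
top [142 268] [392 257] quad [ 0.08 -1.21 -0.63] inl 120 rms 0.18
top [142 215] [392 203] quad [-0.26 -0.46 -0.66] inl 104 rms 0.18
top [117 173] [355 154] quad [-0.12 -0.62  1.48] inl 133 rms 0.28
top [115 128] [350 110] quad [ 0.6  -0.45 -0.67] inl 108 rms 0.35
top [238  43] [385  43] quad [ 0.62 -0.62  2.33] inl 121 rms 0.3
scene [ 90 233] [283 115] quad [ 0.33  2.53 -3.19] inl 109 rms 1.03
scene [112 270] [315 139] quad [ 0.16 -0.73 -1.48] inl 143 rms 0.16
scene [175 290] [350 155] quad [-0.01  0.49 -2.55] inl 107 rms 0.22
scene [207 320] [393 172] quad [-2.07 -1.94  4.5 ] inl 115 rms 0.2
```

```bash
cat >> fit.py <<'E'
print("----")
def pts(p,i,k,dl):
    if k[0]=='f': return circ(*p,*sz[k])
    D=sz[k][0]; return np.vstack([circ(*p,D,[.008]),circ(*p,D-2*dl,[.022])])
def res(p): return np.concatenate([bbox(proj(n,pts(p[3+2*i:5+2*i],i,k,p[2]),p[j]))-m[n,k] for i,k in enumerate(K) for j,n in enumerate(C)]+[p[:2]/.05])
r=least_squares(res,np.r_[0,0,.002,np.tile([.45,0],8)]);print(r.x[:3],np.sqrt(np.mean(r.fun**2)))
for i,k in enumerate(K):
    print(k,r.x[3+2*i:5+2*i].round(4),[least_squares(lambda p:bbox(proj(n,pts(p,i,k,r.x[2]),r.x[j]))-m[n,k],[.45,0]).x.round(4) for j,n in enumerate(C)])
E
python3 fit.py | sed '1,/----/d'; python3 - <<'E'
import numpy as np
# directions
from scipy.spatial.transform import Rotation as R
print(R.from_rotvec([-0.562,-3.0904,.0025]).as_matrix().round(3))
E
```

```text
[-0.02892588 -0.06220952  0.00177298] 0.8161370868868736
fs [ 0.6419 -0.0695] [array([ 0.6421, -0.0701]), array([ 0.6417, -0.0689])]
fm [0.6221 0.2185] [array([0.6228, 0.2185]), array([0.621, 0.219])]
fl [0.6347 0.0234] [array([0.6344, 0.0235]), array([0.6352, 0.0231])]
fx [ 0.6497 -0.1601] [array([ 0.6499, -0.1614]), array([ 0.6495, -0.1591])]
bs [ 0.448  -0.0315] [array([ 0.4495, -0.0333]), array([ 0.4452, -0.029 ])]
bm [0.4408 0.0645] [array([0.4423, 0.0636]), array([0.4376, 0.0665])]
bl [0.4429 0.1598] [array([0.4438, 0.1595]), array([0.4408, 0.1611])]
bx [ 0.4477 -0.1286] [array([ 0.4502, -0.1305]), array([ 0.4438, -0.1263])]
[[-0.936  0.352 -0.001]
 [ 0.352  0.936 -0.001]
 [ 0.    -0.002 -1.   ]]
```

```bash
cat > base.py <<'E'
from h import *
import cv2
kk={"top":-.03,"scene":-.06}
W=dict(bs=(.449,-.032,.059),bm=(.442,.064,.069),bl=(.443,.16,.079),bx=(.449,-.129,.089))
for k,(x,y,D) in W.items():
    for n in C:
        I=cv2.imread(f"pics/{n}0.png").astype(int); M=(I[:,:,1:].max(2)<62).astype(np.uint8)
        c=proj(n,[[x,y,.015]])[0]; yy,xx=np.mgrid[:384,:512]
        M[np.hypot(xx-c[0],yy-c[1])>32*D/.07]=0
        M=cv2.morphologyEx(M,cv2.MORPH_OPEN,np.ones((3,3)))
        N,L,S,_=cv2.connectedComponentsWithStats(M); i=1+S[1:,4].argmax(); s=S[i]
        b=np.array([s[0],s[1],s[0]+s[2]-1,s[1]+s[3]-1])+[-.5,-.5,.5,.5]
        for z1 in(.0,.022):
            f=lambda p:bbox(proj(n,np.vstack([circ(*p,D,[.008]),circ(*p,D-.003,[z1 or .008])]),kk[n]))-b
            r=least_squares(f,[x,y]);print(k,n,b,z1,r.x.round(4),r.fun.round(1))
    
T=cv2.imread("pics/top0.png");S=cv2.imread("pics/scene0.png")
cv2.imwrite("pics/c3.png",cv2.resize(S[105:215,130:310],None,fx=4,fy=4,interpolation=cv2.INTER_NEAREST))
E
python3 base.py
```

```text
bs top [251.5 219.5 281.5 248.5] 0.0 [ 0.4504 -0.0326] [-0.1 -0.7  0.1  0.7]
bs top [251.5 219.5 281.5 248.5] 0.022 [ 0.4504 -0.0326] [-0.1 -0.7  0.1  0.7]
bs scene [194.5 165.5 222.5 189.5] 0.0 [ 0.4416 -0.0271] [-0.8  0.7  0.8 -0.7]
bs scene [194.5 165.5 222.5 189.5] 0.022 [ 0.4459 -0.0298] [-0.9 -1.5  0.9  1.4]
bm top [199.5 221.5 234.5 255.5] 0.0 [0.4427 0.0639] [-0.2 -0.8  0.2  0.8]
bm top [199.5 221.5 234.5 255.5] 0.022 [0.4426 0.0635] [-0.4 -0.8  0.4  0.8]
bm scene [228.5 141.5 260.5 166.5] 0.0 [0.435  0.0675] [-0.6  0.4  0.6 -0.4]
bm scene [228.5 141.5 260.5 166.5] 0.022 [0.4395 0.0641] [-0.7 -1.9  0.6  1.7]
bl top [147.5 218.5 187.5 258.5] 0.0 [0.4435 0.1605] [-0.2 -0.4  0.2  0.4]
bl top [147.5 218.5 187.5 258.5] 0.022 [0.4435 0.159 ] [-1.  -0.4  1.   0.4]
bl scene [262.5 118.5 298.5 147.5] 0.0 [0.4339 0.1657] [-0.2  1.8  0.2 -1.7]
bl scene [262.5 118.5 298.5 147.5] 0.022 [0.4387 0.1618] [-0.3 -0.5  0.3  0.5]
bx top [294.5 211.5 339.5 256.5] 0.0 [ 0.4496 -0.1313] [-0.2 -0.4  0.2  0.4]
bx top [294.5 211.5 339.5 256.5] 0.022 [ 0.4496 -0.1304] [-0.7 -0.4  0.7  0.4]
bx scene [142.5 182.5 188.5 221.5] 0.0 [ 0.4404 -0.1255] [-0.3  1.   0.3 -0.9]
bx scene [142.5 182.5 188.5 221.5] 0.022 [ 0.4447 -0.1271] [-0.8 -1.3  0.8  1.1]
```

View pics/c3.png

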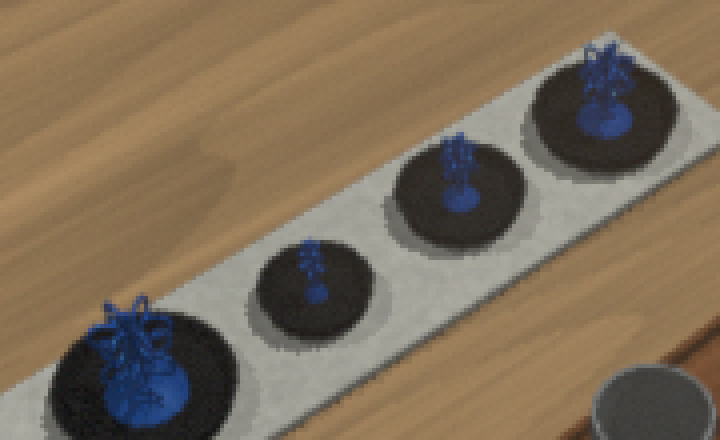

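```bash
sed -i 's/np.vstack(\[circ(\*p,D,\[.008\]),circ(\*p,D-.003,\[z1 or .008\])\])/circ(*p,D,[z1])/; s/(.0,.022)/(.018,.022)/' base.py; python3 base.py
```

```text
bs top [251.5 219.5 281.5 248.5] 0.018 [ 0.4508 -0.0324] [-0.3 -1.   0.3  0.9]
bs top [251.5 219.5 281.5 248.5] 0.022 [ 0.4509 -0.0323] [-0.4 -1.   0.4  1. ]
bs scene [194.5 165.5 222.5 189.5] 0.018 [ 0.4492 -0.031 ] [-1.   0.5  1.  -0.5]
bs scene [194.5 165.5 222.5 189.5] 0.022 [ 0.4522 -0.0326] [-1.1  0.4  1.1 -0.5]
bm top [199.5 221.5 234.5 255.5] 0.018 [0.4431 0.0627] [-0.5 -1.1  0.5  1.1]
bm top [199.5 221.5 234.5 255.5] 0.022 [0.4433 0.0623] [-0.6 -1.2  0.6  1.2]
bm scene [228.5 141.5 260.5 166.5] 0.018 [0.4427 0.0621] [-0.8  0.2  0.8 -0.2]
bm scene [228.5 141.5 260.5 166.5] 0.022 [0.4458 0.06  ] [-0.9  0.1  0.9 -0.1]
bl top [147.5 218.5 187.5 258.5] 0.018 [0.4439 0.1579] [-0.5 -0.7  0.5  0.7]
bl top [147.5 218.5 187.5 258.5] 0.022 [0.4441 0.1569] [-0.6 -0.8  0.6  0.8]
bl scene [262.5 118.5 298.5 147.5] 0.018 [0.4416 0.159 ] [-0.5  1.6  0.5 -1.5]
bl scene [262.5 118.5 298.5 147.5] 0.022 [0.4447 0.1563] [-0.6  1.5  0.6 -1.4]
bx top [294.5 211.5 339.5 256.5] 0.018 [ 0.4499 -0.1296] [-0.6 -0.8  0.6  0.7]
bx top [294.5 211.5 339.5 256.5] 0.022 [ 0.4501 -0.1289] [-0.7 -0.9  0.7  0.9]
bx scene [142.5 182.5 188.5 221.5] 0.018 [ 0.448  -0.1279] [-0.6  0.6  0.6 -0.6]
bx scene [142.5 182.5 188.5 221.5] 0.022 [ 0.451  -0.1289] [-0.8  0.5  0.8 -0.5]
```

Request:
play_rows --targets '[-3, -2, 0, 7, -6, -4.2, 0, 14, -9.3, -6.5, 0, 21, -12.5, -8.8, 0, 28, -15.7, -11, 0, 35, -19, -13.3, 0, 42, -22, -15.5, 0, 49, -24, -17, 0, 56]'

```text
t: 0.77
tool_pos: [0.3772, 0.3151, 0.2183]
orientation: [1.956, 2.457, -0.001]
force: [0.3, 0.4, 0.0]
opening: 0.0927
gripper_force: 0.0
```

```bash
cat > st.py <<'E'
import sys
from plant import read_state
from scipy.spatial.transform import Rotation as R
import numpy as np
s=read_state();M=R.from_rotvec(s["orientation"]).as_matrix();print(s["t"],s["tool_pos"].round(4),"ydir deg",np.degrees(np.arctan2(M[1,1],M[0,1])).round(2),"tilt",M[:2,2].round(4),s["force"].round(1),s["opening"])
if len(sys.argv)>1: print("shift cm",((np.array([float(v) for v in sys.argv[1:4]])-s["tool_pos"])@M*100).round(2))
E
python3 st.py .642 -.0697 .15
```

```text
0.7667 [0.3772 0.3151 0.2183] ydir deg 12.96 tilt [ 0.    -0.001] [0.3 0.4 0. ] 0.09273759886486162
shift cm [-43.44  17.18   6.87]
```

Request:
play_rows --targets '[-3.6, 1.4, 0, 4, -7.2, 2.8, 0.5, 8, -10.8, 4.2, 1, 13, -14.4, 5.6, 1.5, 13, -18, 7, 2, 13, -21.6, 8.5, 2.5, 13, -25, 10, 3, 13, -28, 11, 3.5, 13]' --grip 6

```text
t: 1.43
tool_pos: [0.5488, 0.0688, 0.183]
orientation: [-2.215, -2.228, 0.001]
force: [0.6, 0.5, 1.1]
opening: 0.0604
gripper_force: 0.0
```

```bash
python3 st.py .642 -.0697 .13
```

```text
1.4333 [0.5488 0.0688 0.183 ] ydir deg 0.34 tilt [-0.0003 -0.0002] [0.6 0.5 1.1] 0.0603819761688007
shift cm [-13.9    9.24   5.3 ]
```

Request:
play_rows --targets '[-3.5, 2.3, 1.3, 0, -7, 4.6, 2.6, 0, -10.5, 6.9, 4, 0, -13, 8.6, 5, 0.3, -13.9, 9.2, 5.3, 0.3, -13.9, 9.2, 5.3, 0.3, -13.9, 9.2, 5.3, 0.3]'

```text
t: 2.02
tool_pos: [0.6402, -0.0673, 0.1298]
orientation: [-2.22, -2.22, 0.001]
force: [0.3, 1.0, 0.4]
opening: 0.0599
gripper_force: 0.0
```

```bash
python3 st.py .642 -.0697 .027; python3 - <<'E'
from plant import eyes
import cv2,numpy as np
a=eyes.read_camera("top")["image"][:,:,::-1];b=eyes.read_camera("scene")["image"][:,:,::-1]
cv2.imwrite("pics/g1.png",np.hstack([cv2.resize(a[70:220,180:380],None,fx=2,fy=2),cv2.resize(b[150:300,130:330],None,fx=2,fy=2)]))
E
```

```text
2.0167 [ 0.6402 -0.0673  0.1298] ydir deg 0.02 tilt [-0.0019  0.0008] [0.3 1.  0.4] 0.05990095783704383
shift cm [-0.25  0.2  10.28]
```

View pics/g1.png

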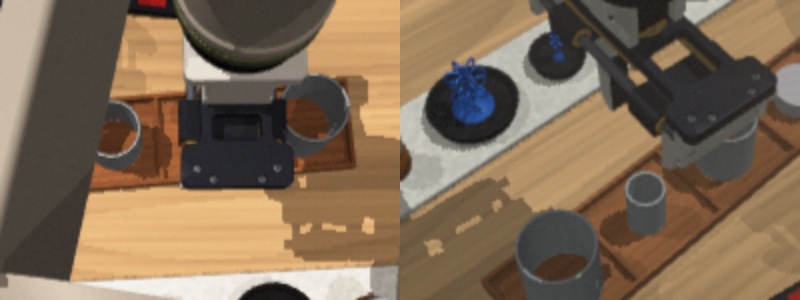

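```bash
python3 - <<'E'
from h import *
for n in C: print(n,proj(n,[[.6402,-.0673,.13],[.68,-.0673,.13],[.60,-.0673,.13],[.642,-.07,.054]]).round(0))
E
```

```text
top [[288. 120.]
 [288.  97.]
 [289. 144.]
 [286. 131.]]
scene [[252. 216.]
 [268. 234.]
 [236. 200.]
 [252. 244.]]
```

Request:
play_rows --targets '[-0.1, 0.1, 2, 0, -0.2, 0.2, 4, 0, -0.2, 0.2, 6, 0, -0.2, 0.2, 8, 0, -0.2, 0.2, 9.5, 0, -0.2, 0.2, 10.2, 0, -0.2, 0.2, 10.2, 0, -0.2, 0.2, 10.2, 0]'

```text
t: 2.78
tool_pos: [0.643, -0.0688, 0.0294]
orientation: [2.219, 2.224, 0.001]
force: [-0.2, -0.6, 0.3]
opening: 0.0602
gripper_force: 0.0
```

Request:
play_rows --targets '[0, 0, 0, 0, 0, 0, 0, 0, 0, 0, 0, 0, 0, 0, 0, 0, 0, 0, 0, 0, 0, 0, 0, 0]' --grip 2.5 --grip_force 15

```text
t: 3.28
tool_pos: [0.6431, -0.0695, 0.0293]
orientation: [2.219, 2.223, 0.001]
force: [-1.3, -1.3, 3.4]
opening: 0.0331
gripper_force: 15.0
```

```bash
python3 st.py .4507 -.0322 .17
```

```text
3.2833 [ 0.6431 -0.0695  0.0293] ydir deg 0.08 tilt [ 0.0007 -0.0002] [-1.3 -1.3  3.4] 0.03313585500172204
shift cm [  3.75 -19.23 -14.09]
```

Request:
play_rows --targets '[0, 0, -1, 0, 0, 0, -3, 0, 0, 0, -5.5, 0, 0.2, -1.5, -7.5, 0, 0.9, -4.5, -8, 0, 1.5, -7.5, -8, 0, 2.1, -10.5, -8, 0, 2.7, -13.5, -8, 0]'

```text
t: 3.95
tool_pos: [0.5065, -0.0423, 0.1091]
orientation: [2.22, 2.223, 0.0]
force: [-0.5, 0.6, -0.2]
opening: 0.0334
gripper_force: 15.0
```

Request:
play_rows --targets '[0.5, -2.5, 0, 0, 0.9, -4.5, 0, 0, 1.0, -5.5, 0, 0, 1.05, -5.75, 0, 0, 1.05, -5.75, 0, 0, 1.05, -5.75, 0, 0]'

```text
t: 4.45
tool_pos: [0.451, -0.0323, 0.1093]
orientation: [2.219, 2.222, 0.001]
force: [-0.4, -0.6, -0.5]
opening: 0.0329
gripper_force: 15.0
```

```bash
cat > look.py <<'E'
import sys,cv2,numpy as np
from plant import eyes
from h import *
o,x,y,z,w,name=[sys.argv[1]]+[float(v) for v in sys.argv[2:6]]+[sys.argv[6]]
out=[]
for n in C:
    I=eyes.read_camera(n)["image"][:,:,::-1]; c=proj(n,[[x,y,z]])[0].astype(int); w=int(w)
    M=np.float32([[400/(2*w),0,200-c[0]*200/w],[0,400/(2*w),200-c[1]*200/w]])
    out.append(cv2.warpAffine(I,M,(400,400),flags=cv2.INTER_CUBIC))
cv2.imwrite(f"pics/{name}.png",np.hstack(out))
E
python3 st.py .4507 -.0322 .0393; python3 look.py s .4507 -.0322 .05 50 p1
```

```text
4.45 [ 0.451  -0.0323  0.1093] ydir deg 0.08 tilt [ 0.0014 -0.0002] [-0.4 -0.6 -0.5] 0.0329021347623086
shift cm [ 0.01 -0.04  7.  ]
```

View pics/p1.png

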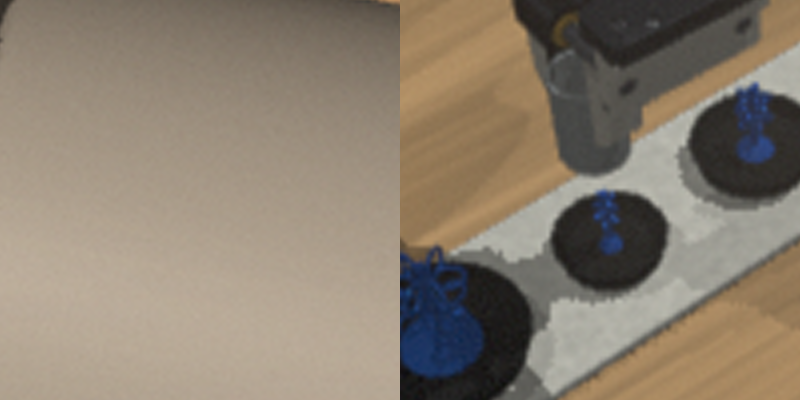

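```bash
python3 - <<'E'
from h import *
c=proj("scene",[[.4507,-.0322,.05]])[0].astype(int)
print(((bbox(proj("scene",circ(.451,-.0323,.034,[.084]),-.06))-np.r_[c,c])*4+200).round(0))
E
```

```text
[159. 126. 232. 180.]
```

Request:
play_rows --targets '[0, 0, 1.5, 0, 0, 0, 3, 0, 0, 0, 4.3, 0, 0, 0, 5.4, 0, 0, 0, 6.2, 0, 0, 0, 6.6, 0, 0, 0, 6.8, 0, 0, 0, 6.8, 0]'

```text
t: 5.22
tool_pos: [0.4503, -0.0321, 0.0405]
orientation: [-2.22, -2.223, 0.0]
force: [-0.7, 0.0, -0.5]
opening: 0.0335
gripper_force: 15.0
```

Request:
play_rows --targets '[0, 0, 0.1, 0, 0, 0, 0.2, 0, 0, 0, 0.3, 0, 0, 0, 0.3, 0]'

```text
t: 5.55
tool_pos: [0.451, -0.0323, 0.0392]
orientation: [2.219, 2.222, 0.001]
force: [-4.4, 1.0, 9.0]
opening: 0.0331
gripper_force: 15.0
```

Request:
play_rows --targets '[0, 0, 0, 0, 0, 0, 0, 0, 0, 0, 0, 0, 0, 0, 0, 0, 0, 0, 0, 0]' --grip 6

```text
t: 5.97
tool_pos: [0.4502, -0.0321, 0.0376]
orientation: [2.22, 2.223, 0.0]
force: [0.2, 0.5, 0.1]
opening: 0.0589
gripper_force: 0.0
```

Request:
play_rows --targets '[0, 0, -1, 0, 0, 0, -3, 0, 0, 0, -5.5, 0, 0, 0, -8, 0, 0, 0, -10, 0]'

```text
t: 6.38
tool_pos: [0.4506, -0.0322, 0.1403]
orientation: [2.219, 2.222, 0.001]
force: [1.1, 0.2, 0.5]
opening: 0.0602
gripper_force: 0.0
```

```bash
python3 st.py .6222 .2183 .13
```

```text
6.3833 [ 0.4506 -0.0322  0.1403] ydir deg 0.09 tilt [ 0.0016 -0.0003] [1.1 0.2 0.5] 0.06022487881212116
shift cm [25.02 17.19  1.05]
```

Request:
play_rows --targets '[2, 1.4, 0, 0, 5, 3.4, 0, 0, 8.2, 5.6, 0, 0, 11.4, 7.8, 0, 0, 14.6, 10, 0, 0, 17.8, 12.2, 0, 0, 20.8, 14.3, 0, 0, 23.2, 16, 0, 0]' --grip 7

```text
t: 7.05
tool_pos: [0.6109, 0.2027, 0.1382]
orientation: [2.219, 2.224, 0.001]
force: [0.3, -0.7, -0.6]
opening: 0.0701
gripper_force: 0.0
```

Request:
play_rows --targets '[1, 0.7, 0, 0, 1.7, 1.2, 0, 0, 1.8, 1.2, 0, 0, 1.8, 1.2, 0.5, 0, 1.8, 1.2, 1, 0, 1.8, 1.2, 1, 0]'

```text
t: 7.55
tool_pos: [0.6206, 0.2168, 0.1261]
orientation: [-2.22, -2.221, 0.003]
force: [-0.3, -0.4, -0.7]
opening: 0.0701
gripper_force: 0.0
```

```bash
python3 st.py .6222 .2183 .033; python3 look.py s .45 -.0322 .04 60 p2
```

```text
7.55 [0.6206 0.2168 0.1261] ydir deg 0.02 tilt [-0.0023 -0.0008] [-0.3 -0.4 -0.7] 0.07012433413254199
shift cm [0.15 0.18 9.31]
```

View pics/p2.png

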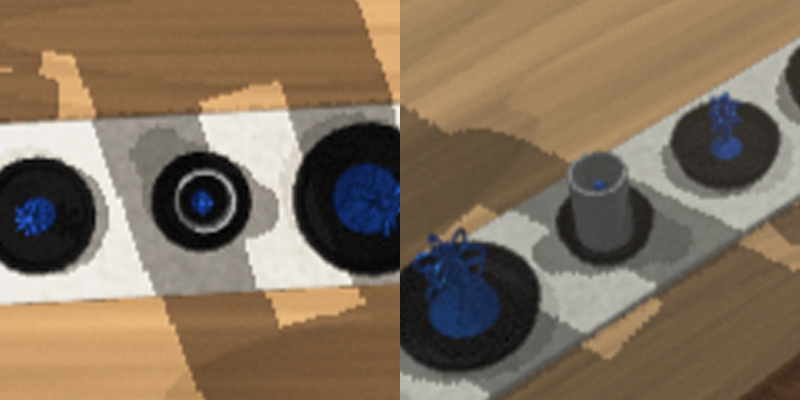

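Request:
play_rows --targets '[0.1, 0.1, 2, 0, 0.15, 0.15, 4, 0, 0.15, 0.15, 6, 0, 0.15, 0.15, 7.8, 0, 0.15, 0.15, 8.8, 0, 0.15, 0.15, 9.2, 0, 0.15, 0.15, 9.2, 0, 0.15, 0.15, 9.2, 0]'

```text
t: 8.32
tool_pos: [0.6239, 0.2196, 0.0367]
orientation: [2.22, 2.222, 0.002]
force: [0.5, -0.7, -0.3]
opening: 0.0701
gripper_force: 0.0
```

Request:
play_rows --targets '[0, 0, 0, 0, 0, 0, 0, 0, 0, 0, 0, 0, 0, 0, 0, 0, 0, 0, 0, 0, 0, 0, 0, 0]' --grip 3.5 --grip_force 15

```text
t: 8.82
tool_pos: [0.6235, 0.2198, 0.0362]
orientation: [2.22, 2.223, 0.001]
force: [-2.1, 0.0, 4.8]
opening: 0.0442
gripper_force: 15.0
```

```bash
python3 st.py .4435 .0622 .14
```

```text
8.8167 [0.6235 0.2198 0.0362] ydir deg 0.09 tilt [0.0003 0.0001] [-2.1  0.   4.8] 0.04417161316488464
shift cm [-15.73 -18.02 -10.38]
```

Request:
play_rows --targets '[0, 0, -1, 0, 0, 0, -3, 0, 0, 0, -5.5, 0, -1, -1.2, -8, 0, -3.2, -3.7, -9, 0, -5.6, -6.5, -9, 0, -8.2, -9.5, -9, 0, -10.8, -12.5, -9, 0]'

```text
t: 9.48
tool_pos: [0.4974, 0.1107, 0.1261]
orientation: [2.219, 2.223, 0.001]
force: [0.9, -0.3, -0.3]
opening: 0.0443
gripper_force: 15.0
```

Request:
play_rows --targets '[-2.4, -2.8, 0, 0, -4.2, -4.8, 0, 0, -4.8, -5.5, 0, 0, -4.8, -5.5, 0, 0, -4.8, -5.5, 0, 0, -4.8, -5.5, 0, 0]'

```text
t: 9.98
tool_pos: [0.4447, 0.0639, 0.1262]
orientation: [2.219, 2.223, 0.002]
force: [0.5, 0.4, -2.4]
opening: 0.044
gripper_force: 15.0
```

```bash
python3 st.py .4435 .0637 .0462
```

```text
9.9833 [0.4447 0.0639 0.1262] ydir deg 0.09 tilt [0.0014 0.0004] [ 0.5  0.4 -2.4] 0.04403734748921489
shift cm [-0.02 -0.13  8.  ]
```

Request:
play_rows --targets '[0, -0.1, 1.8, 0, 0, -0.1, 3.6, 0, 0, -0.1, 5.2, 0, 0, -0.1, 6.5, 0, 0, -0.1, 7.3, 0, 0, -0.1, 7.7, 0, 0, -0.1, 7.8, 0, 0, -0.1, 7.8, 0]'

```text
t: 10.65
tool_pos: [0.443, 0.0636, 0.0479]
orientation: [2.219, 2.223, 0.0]
force: [-1.5, 0.3, -1.1]
opening: 0.0444
gripper_force: 15.0
```

Request:
play_rows --targets '[0, 0, 0.1, 0, 0, 0, 0.2, 0, 0, 0, 0.3, 0, 0, 0, 0.3, 0]'

```text
t: 10.98
tool_pos: [0.4435, 0.0634, 0.0461]
orientation: [2.219, 2.222, 0.002]
force: [-2.5, 0.4, 7.5]
opening: 0.0443
gripper_force: 15.0
```

Request:
play_rows --targets '[0, 0, 0, 0, 0, 0, 0, 0, 0, 0, 0, 0, 0, 0, 0, 0, 0, 0, 0, 0]' --grip 7

```text
t: 11.4
tool_pos: [0.4426, 0.0634, 0.0446]
orientation: [2.22, 2.223, 0.0]
force: [-0.0, -0.1, 0.6]
opening: 0.0694
gripper_force: 0.0
```

Request:
play_rows --targets '[0, 0, -1, 0, 0, 0, -3, 0, 0, 0, -5.5, 0, 0, 0, -8, 0, 0, 1, -10, 0, -0.6, 3, -10.3, 0, -1.2, 6, -10.3, 0, -2, 9, -10.3, 0]'

```text
t: 12.07
tool_pos: [0.5343, 0.0436, 0.1496]
orientation: [2.218, 2.222, 0.003]
force: [0.7, -0.5, 0.8]
opening: 0.0701
gripper_force: 0.0
```

```bash
python3 st.py .6347 .0234 .13
```

```text
12.0667 [0.5343 0.0436 0.1496] ydir deg 0.12 tilt [0.0028 0.0001] [ 0.7 -0.5  0.8] 0.0701017503702315
shift cm [-2.04 10.03  1.99]
```

Request:
play_rows --targets '[-0.6, 3, 0, 0, -1.2, 6, 0.5, 0, -1.7, 8.5, 1.2, 0, -2, 9.8, 1.9, 0, -2, 10.1, 1.9, 0, -2, 10.1, 1.9, 0, -2, 10.1, 1.9, 0]' --grip 8

```text
t: 12.65
tool_pos: [0.6331, 0.0239, 0.1291]
orientation: [-2.219, -2.223, 0.0]
force: [0.5, 0.0, -0.1]
opening: 0.0801
gripper_force: 0.0
```

```bash
python3 st.py .6347 .0234 .04; python3 look.py s .443 .0622 .04 60 p3
```

```text
12.65 [0.6331 0.0239 0.1291] ydir deg 0.09 tilt [-0.0004  0.0001] [ 0.5  0.  -0.1] 0.08013690993690925
shift cm [-0.05  0.16  8.91]
```

View pics/p3.png

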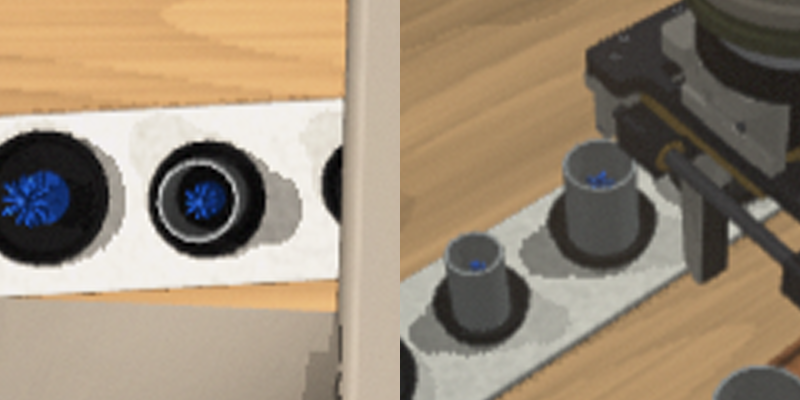

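Request:
play_rows --targets '[0, 0.1, 2, 0, 0, 0.1, 4, 0, 0, 0.1, 6, 0, 0, 0.1, 7.6, 0, 0, 0.1, 8.5, 0, 0, 0.1, 8.8, 0, 0, 0.1, 8.8, 0, 0, 0.1, 8.8, 0]'

```text
t: 13.42
tool_pos: [0.6353, 0.0237, 0.042]
orientation: [2.219, 2.222, 0.002]
force: [0.4, 0.2, 1.5]
opening: 0.0798
gripper_force: 0.0
```

Request:
play_rows --targets '[0, 0, 0, 0, 0, 0, 0, 0, 0, 0, 0, 0, 0, 0, 0, 0, 0, 0, 0, 0, 0, 0, 0, 0]' --grip 4.5 --grip_force 18

```text
t: 13.92
tool_pos: [0.6348, 0.0236, 0.0411]
orientation: [2.22, 2.223, 0.0]
force: [-0.7, 0.0, 2.9]
opening: 0.0531
gripper_force: 18.0
```

```bash
python3 st.py .4439 .1575 .14
```

```text
13.9167 [0.6348 0.0236 0.0411] ydir deg 0.08 tilt [ 0.0003 -0.    ] [-0.7  0.   2.9] 0.05312866196754605
shift cm [ 13.41 -19.07  -9.9 ]
```

Request:
play_rows --targets '[0, 0, -1, 0, 0, 0, -3, 0, 0, 0, -5.5, 0, 0.7, -1, -8, 0, 2.3, -3.2, -9.7, 0, 4.2, -5.9, -10, 0, 6.2, -8.7, -10, 0, 8.2, -11.6, -10, 0]'

```text
t: 14.58
tool_pos: [0.5178, 0.106, 0.1417]
orientation: [2.22, 2.222, 0.002]
force: [-0.3, 0.8, -2.0]
opening: 0.053
gripper_force: 18.0
```

Request:
play_rows --targets '[2, -2.8, 0, 0, 3.8, -5.3, 0, 0, 5, -7, 0, 0, 5.2, -7.5, 0, 0, 5.2, -7.5, 0, 0, 5.2, -7.5, 0, 0]'

```text
t: 15.08
tool_pos: [0.444, 0.1572, 0.1411]
orientation: [2.218, 2.223, 0.001]
force: [0.8, -0.3, -1.2]
opening: 0.0534
gripper_force: 18.0
```

```bash
python3 st.py .4439 .1575 .0511
```

```text
15.0833 [0.444  0.1572 0.1411] ydir deg 0.12 tilt [ 0.0012 -0.0002] [ 0.8 -0.3 -1.2] 0.053438799366966674
shift cm [ 0.03 -0.02  9.  ]
```

Request:
play_rows --targets '[0, 0, 2, 0, 0, 0, 4, 0, 0, 0, 5.8, 0, 0, 0, 7.3, 0, 0, 0, 8.2, 0, 0, 0, 8.7, 0, 0, 0, 8.8, 0, 0, 0, 8.8, 0]'

```text
t: 15.75
tool_pos: [0.444, 0.1571, 0.053]
orientation: [2.22, 2.222, 0.0]
force: [0.2, -0.2, -2.0]
opening: 0.0533
gripper_force: 18.0
```

Request:
play_rows --targets '[0, 0, 0.1, 0, 0, 0, 0.2, 0, 0, 0, 0.3, 0, 0, 0, 0.3, 0]'

```text
t: 16.08
tool_pos: [0.4444, 0.1576, 0.051]
orientation: [2.219, 2.222, 0.002]
force: [-0.9, 0.2, 4.4]
opening: 0.0534
gripper_force: 18.0
```

Request:
play_rows --targets '[0, 0, 0, 0, 0, 0, 0, 0, 0, 0, 0, 0, 0, 0, 0, 0, 0, 0, 0, 0]' --grip 8

```text
t: 16.5
tool_pos: [0.4434, 0.1574, 0.0496]
orientation: [2.22, 2.223, 0.0]
force: [0.4, 0.6, 0.3]
opening: 0.0788
gripper_force: 0.0
```

Request:
play_rows --targets '[0, 0, -1, 0, 0, 0, -3, 0, 0, 0, -5.5, 0, 0, 0, -8, 0, -0.6, 0.4, -9.8, 0, -2.6, 1.7, -10, 0, -5.4, 3.5, -10, 0, -8.6, 5.6, -10, 0]'

```text
t: 17.17
tool_pos: [0.5004, 0.0715, 0.1515]
orientation: [2.216, 2.225, 0.003]
force: [-0.4, -0.5, -0.8]
opening: 0.0801
gripper_force: 0.0
```

```bash
python3 st.py .6497 -.1603 .14
```

```text
17.1667 [0.5004 0.0715 0.1515] ydir deg 0.23 tilt [0.0024 0.0005] [-0.4 -0.5 -0.8] 0.08013764603523
shift cm [-23.24  14.84   1.18]
```

Request:
play_rows --targets '[-3.2, 2, 0, 0, -6.6, 4.2, 0, 0, -10, 6.4, 0, 0, -13.4, 8.6, 0, 0, -16.8, 10.8, 0, 0, -19.8, 12.7, 0, 0, -22, 14.1, 0.5, 0, -23, 14.7, 1, 0]' --grip 9

```text
t: 17.83
tool_pos: [0.6484, -0.1621, 0.1405]
orientation: [2.221, 2.219, 0.0]
force: [0.0, -0.3, 0.4]
opening: 0.09
gripper_force: 0.0
```

Request:
play_rows --targets '[0, 0, 0, 0, 0, 0, 0, 0, 0, 0, 0, 0]'

```text
t: 18.08
tool_pos: [0.6466, -0.1575, 0.14]
orientation: [-2.219, -2.223, -0.0]
force: [0.2, 0.5, 0.4]
opening: 0.0902
gripper_force: 0.0
```

```bash
python3 st.py .6497 -.1603 .046; python3 look.py s .444 .1575 .04 60 p4
```

```text
18.0833 [ 0.6466 -0.1575  0.14  ] ydir deg 0.1 tilt [-0.0003  0.0004] [0.2 0.5 0.4] 0.09021983894432628
shift cm [-0.28  0.31  9.4 ]
```

View pics/p4.png

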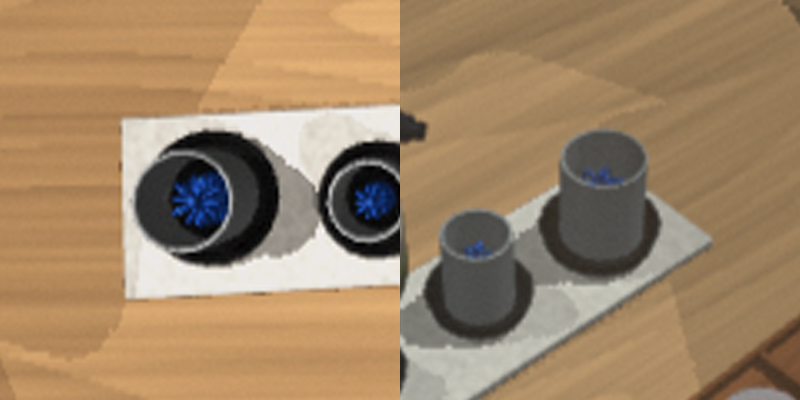

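Request:
play_rows --targets '[-0.1, 0.1, 1.5, 0, -0.2, 0.2, 3.5, 0, -0.25, 0.25, 5.5, 0, -0.25, 0.25, 7.3, 0, -0.25, 0.25, 8.6, 0, -0.25, 0.25, 9.3, 0, -0.25, 0.25, 9.3, 0, -0.25, 0.25, 9.3, 0]'

```text
t: 18.85
tool_pos: [0.6494, -0.1606, 0.0467]
orientation: [-2.219, -2.223, 0.0]
force: [1.0, 0.0, 0.7]
opening: 0.0902
gripper_force: 0.0
```

Request:
play_rows --targets '[0, 0, 0, 0, 0, 0, 0, 0, 0, 0, 0, 0, 0, 0, 0, 0, 0, 0, 0, 0, 0, 0, 0, 0]' --grip 5.5 --grip_force 22

```text
t: 19.35
tool_pos: [0.65, -0.161, 0.0475]
orientation: [2.219, 2.222, 0.001]
force: [0.4, -0.4, 2.8]
opening: 0.0645
gripper_force: 22.0
```

```bash
python3 st.py .4500 -.1290 .14
```

```text
19.35 [ 0.65   -0.161   0.0475] ydir deg 0.09 tilt [ 0.0014 -0.0004] [ 0.4 -0.4  2.8] 0.06452018128870256
shift cm [  3.23 -19.99  -9.28]
```

Request:
play_rows --targets '[0, 0, -1, 0, 0, 0, -3, 0, 0, 0, -5.5, 0, 0.1, -0.8, -8, 0, 0.4, -3, -9.7, 0, 1, -6.3, -10, 0, 1.5, -9.6, -10, 0, 2, -12.9, -10, 0]'

```text
t: 20.02
tool_pos: [0.519, -0.1407, 0.1472]
orientation: [2.219, 2.223, 0.0]
force: [-1.0, -0.6, -2.5]
opening: 0.0648
gripper_force: 22.0
```

Request:
play_rows --targets '[0.5, -3.2, 0, 0, 0.9, -5.6, 0, 0, 1.1, -6.8, 0, 0, 1.15, -7.1, 0, 0, 1.15, -7.1, 0, 0, 1.15, -7.1, 0, 0]'

```text
t: 20.52
tool_pos: [0.45, -0.1298, 0.1471]
orientation: [2.219, 2.222, 0.001]
force: [0.3, 0.5, -2.2]
opening: 0.0644
gripper_force: 22.0
```

```bash
python3 st.py .4500 -.1293 .0575
```

```text
20.5167 [ 0.45   -0.1298  0.1471] ydir deg 0.08 tilt [ 0.001  -0.0003] [ 0.3  0.5 -2.2] 0.06441439446970783
shift cm [ 0.05 -0.01  8.96]
```

Request:
play_rows --targets '[0, 0, 2, 0, 0, 0, 4, 0, 0, 0, 5.8, 0, 0, 0, 7.3, 0, 0, 0, 8.2, 0, 0, 0, 8.7, 0, 0, 0, 8.8, 0, 0, 0, 8.8, 0]'

```text
t: 21.18
tool_pos: [0.4499, -0.1297, 0.059]
orientation: [2.219, 2.223, 0.0]
force: [-0.1, -0.1, -1.4]
opening: 0.0642
gripper_force: 22.0
```

Request:
play_rows --targets '[0, 0, 0.1, 0, 0, 0, 0.2, 0, 0, 0, 0.3, 0, 0, 0, 0.3, 0]'

```text
t: 21.52
tool_pos: [0.4503, -0.13, 0.0574]
orientation: [2.218, 2.222, 0.001]
force: [-2.7, 1.0, 6.2]
opening: 0.0645
gripper_force: 22.0
```

Request:
play_rows --targets '[0, 0, 0, 0, 0, 0, 0, 0, 0, 0, 0, 0, 0, 0, 0, 0, 0, 0, 0, 0]' --grip 9

```text
t: 21.93
tool_pos: [0.4495, -0.1297, 0.0557]
orientation: [2.22, 2.223, 0.0]
force: [0.3, 0.8, -0.2]
opening: 0.0894
gripper_force: 0.0
```

Request:
play_rows --targets '[0, 0, -1, 0, 0, 0, -3, 0, 0, 0, -5.5, 0, 0, 0, -8, 0, 0, 0, -10, 0, 0, 0.5, -11, 0, 0, 2.5, -12, 0, 0, 5, -12, 0]'

```text
t: 22.6
tool_pos: [0.5009, -0.1301, 0.1786]
orientation: [2.218, 2.22, 0.003]
force: [-0.1, 0.5, 0.8]
opening: 0.0901
gripper_force: 0.0
```

Request:
play_rows --targets '[0, 3, 0, 0, 0, 6, 0, 0, 0, 9, 0, 0, 0, 12, 0, 0, 0, 15, 0, 0, 0, 18, 0, 0, 0, 18, 0, 0]'

```text
t: 23.18
tool_pos: [0.6823, -0.1285, 0.1719]
orientation: [-2.217, -2.222, 0.001]
force: [0.5, -0.6, -0.9]
opening: 0.0897
gripper_force: 0.0
```

```bash
python3 st.py; python3 look.py s .45 -.03 .03 110 p5;python3 - <<'E'
from h import *
print(0)
E
```

```text
23.1833 [ 0.6823 -0.1285  0.1719] ydir deg 0.13 tilt [-0.0026  0.0013] [ 0.5 -0.6 -0.9] 0.08973198961785299
0
```

View pics/p5.png

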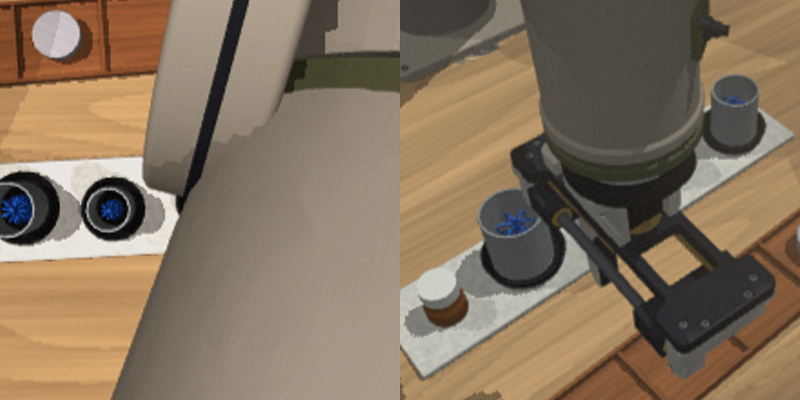

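Request:
play_rows --targets '[0, 0, 0, 0, 0, 0, 0, 0, 0, 0, 0, 0, 0, 0, 0, 0]'

```text
t: 23.62
tool_pos: [0.679, -0.1295, 0.1767]
orientation: [2.219, 2.222, 0.001]
force: [0.1, 0.1, -0.9]
opening: 0.09
gripper_force: 0.0
```

```bash
python3 -c "
from plant import workorder
print(workorder.close_job())"
```

```text
the job is handed in; nothing more can be done
None
```

All four flasks stand upright and fully down on their matching bases (from contact height and camera views), the tin and jar were left alone, and the job was handed in at about 24 s; no verdict came back.

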